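# Slide the iron centre pin home in the T-slot jig

### The job

Load the iron centre pin into the steel T-slot jig for the next prayer wheel: keeping it upright, slide its round foot in at the open end, under the two lips, all the way home to the red stop, and leave it standing there. Do not disturb the matching brass pin or the juniper knob.

Things in the scene. Friction and masses are not known exactly. Their poses are not given: they have to be found in the camera images.
- iron_pin: Loose dark-grey iron pin standing upright on the bench, 0.2 to 0.4 kg: a round foot 50 mm across and 8 mm thick, on it a round stem 16 mm in diameter (plain from 8 to 112 mm up) with a short cone on top; 118 mm tall in all. Origin at the centre of the foot's underside, z up along the stem.
- jig: Fixed T-slot jig, 124 (x) x 94 (y) x 31 mm high. Origin: centre of its underside; x runs from the open end (x -62, roughly facing the robot) to the red stop, 35 high (face at x +48). Floor 5 mm above bench; channel 70 wide; two lips over it along the whole length, z 25 to 31, leave a 36 mm slot for the stem, so the foot fits only through the open end. Pin home: axis at x +23, y 0, foot at z 5.
- brass_pin: Loose yellow brass pin of the same shape and size as the iron one, standing upright on the bench; not wanted now. Origin at the centre of its foot's underside, z up.
- juniper_knob: Loose turned knob of dark juniper wood, 44 mm across and 60 mm high, standing upright on the bench; not wanted now. Origin at the centre of its underside, z up.
Not all that is in view belongs to the job. What is shaped like the iron_pin but blue or turquoise is not meant.

How it is judged (in metres and radians):
On the way:
1. the upright iron pin's foot enters the jig's open end, under the lips (x of iron_pin in the frame of jig between -0.06 and 0.005 m and y of iron_pin in the frame of jig between -0.015 and 0.015 m and height (world z) of iron_pin below 0.02 m and angle between iron_pin's own z axis and vertical below 0.25 rad), for 0.1 s.
At the end, for the whole second after the job is handed in: The iron pin stands upright (within 10 degrees) and still on the jig's floor, its foot under the lips and within 12 mm of touching the red stop (x of iron_pin in the frame of jig between 0.011 and 0.035 m and y of iron_pin in the frame of jig between -0.015 and 0.015 m and height (world z) of iron_pin below 0.01 m and angle between iron_pin's own z axis and vertical below 0.17 rad and linear speed of iron_pin below 0.02 m/s).
It fails at once if the brass pin is moved more than 30 mm (distance of brass_pin from where it was at the start of the episode above 0.03 m).
It fails at once if the juniper knob is moved more than 30 mm (distance of juniper_knob from where it was at the start of the episode above 0.03 m).
It fails at once if the brass pin is tipped over (angle between brass_pin's own z axis and vertical above 0.6 rad).
It fails at once if the juniper knob is tipped over (angle between juniper_knob's own z axis and vertical above 0.6 rad).
It also fails if it takes over 43 s, if anything falls off the work surface, if the arm or the gripper's body presses on something with over 40 N, if the wrist force passes 120 N, or if a joint passes its speed limit or range.

### The arm

A 7-joint arm with a two-finger parallel gripper is mounted at the origin on the work surface. World frame = base frame: x ahead of the robot, y to its left, z up, the work surface at z = 0. Lengths are in mm, angles in rad, forces in N, time in s.
With the tool pointing down it reaches from about 400 to 850 mm from the base axis. Payload 10.4 kg.
Tool frame: the origin (TCP) lies at the centre of the arm's flange, where the gripper is bolted on; the fingertips stand 173 mm ahead of it and the grasp point (between the pads) lies 155 mm ahead of it; y points along the fingers, x is the direction in which the jaws open and shut, and the axes are right-handed (so a half turn about y gives the same grasp; the last joint's range is limited). The gripper opens to 85 mm and grips with 20 to 120 N. Pads are 22 mm wide; open, the fingers measure 114 mm over their backs; the gripper's body (76 mm by 85 mm) begins 54 mm behind the grasp point. The pads swing forward as they close: fully open they stand 13 mm farther back than shut.
Start: joints at [-1.167, 0.332, -0.065, 1.46, 0.022, 1.35, -0.088], TCP at [258.712, 568.947, 404.738] pointing down, gripper open.
Joint ranges: [-2.6, 2.6], [-0.5, 2.12], [-1.47, 1.34], [0.16, 2.42], [-1.27, 4.41], [0.06, 2.06], [-2.6, 2.6]. Speed limits (rad/s): [2.22, 2.22, 2.79, 2.79, 3.14, 3.14, 3.14].

### API

Orientations are given as a 3x3 rotation matrix whose columns are the frame's x, y, z axes.
In Python, from cell import monitor, snapshot, camera_params, ctrl gives the robot as it stands. The module is installed in compiled form; this text tells all that it offers.
- The arm moves only by the tool step_arm, never from a script. Its argument "targets" is a list of rows, each a list of 7 numbers: the finger opening in cm, from 0 to 8.54, then the shift along the tool's x, y, z in cm, then the turn, a rotation vector about the tool's x, y, z in rad. In form: [[fingers, tx, ty, tz, ax, ay, az], ...]. A call has 1 to 12 rows; each row is the pose to reach, as a shift and turn from the pose commanded when the call began, along the tool's axes at that moment; what a row does not reach only later rows make up. A row lasts 1/10 s, in which the tool goes at most 50 mm and 8.59 degrees, less where a joint would pass 70% of its speed; a pose out of reach is approached as far as the arm can. A call with a gripper value outside its range is refused whole. The fingers move at their own pace and stop on an object; the grip force is fixed at half the most. Time passes only in rows, so rows that repeat a pose let the fingers close. It gives the time, the measured TCP pose, the force and the opening at its end, in the units of the state.
- monitor.read_state(): the state, without advancing time (a new reading comes with each control period).
- snapshot(name): name is "scene" or "top" or "wrist"; returns (picture, depth): 384x512x3 uint8, red, green, blue; 384x512 float32, mm along the optical axis (not along the pixel's ray), 0 where there is no reading.
- camera_params(name): a dict with "mtx" (3x3 intrinsics, pixels), "extrinsics" (4x4, takes a point from world to camera coordinates). Camera axes: x right, y down, z forward; pixel columns grow to the right and rows downward; lengths in mm; the calibration is good to about 2 mm. The wrist camera is an equidistant fisheye: a pixel r from the principal point sees the ray r / f radians off the axis. A picture is of the moment at which its call begins: read the wrist's pose just before it. camera_params takes no time and is no camera call; for the wrist camera it gives the pose at the moment of the call.
- ctrl.finish_job(): hands the job in, once; it reports no verdict.
The state is a dict: "time_s": time; "q": joint angles; "joint_vel": joint speeds; "tau": joint torques, N m; "ee_pos": TCP position; "eef_rot": TCP orientation; "contact_force": force on the tool from outside, world axes, zero at the start; "moment": the same for the moment, N m; "finger_gap": finger opening in mm.
Only numpy, scipy, OpenCV 4.12 (cv2) and the standard library are available. Lean on these libraries where they do the work, as an engineer would, in place of code of your own. Each camera call takes 0.05 s, during which the arm holds its last target. There are 200 camera calls.

## Working session

There is one attempt and no reset: what is moved stays moved. The work goes in short steps, Python scripts to look and compute and a tool call to move; the robot and the scene stay as the last step left them, time stands still between calls to the robot, and variables do not carry over. Pictures are saved under pics/ and viewed, about 8 in all and at most 12, crops included, and the job is handed in when it is done.

Besides the shell and the picture viewer there is one more tool, called after "Request:" as name(argument=value, ...) on one line, values as JSON. step_arm: Moves the arm, as the interface text tells. Its arguments: {"type":"object","properties":{"targets":{"type":"array"}},"required":["targets"]}

```bash
mkdir -p pics
cat > h.py <<'E'
import numpy as np, cv2
from cell import monitor, snapshot, camera_params, ctrl
def w(cam,u,v,d):
    p=camera_params(cam);K=np.array(p["mtx"]);T=np.array(p["extrinsics"])
    c=np.array([(u-K[0,2])/K[0,0]*d,(v-K[1,2])/K[1,1]*d,d,1]);return (np.linalg.inv(T)@c)[:3]
def plane(cam,u,v,z):
    p=camera_params(cam);K=np.array(p["mtx"]);T=np.linalg.inv(np.array(p["extrinsics"]))
    r=T[:3,:3]@np.array([(u-K[0,2])/K[0,0],(v-K[1,2])/K[1,1],1]);o=T[:3,3];return o+r*(z-o[2])/r[2]
E
python3 - <<'E'
from h import *
a,da=snapshot("scene");b,db=snapshot("top")
np.savez("s0.npz",a=a,da=da,b=b,db=db)
cv2.imwrite("pics/scene0.png",a[:,:,::-1]);cv2.imwrite("pics/top0.png",cv2.resize(b[:,:,::-1],(768,576)))
s=monitor.read_state();print(s["ee_pos"],s["eef_rot"],s["finger_gap"],s["time_s"],s["contact_force"])
for c in("scene","top"):print(camera_params(c))
E
```

```text
[258.64092823 568.8499663  404.03171203] [[ 4.13894390e-01 -4.68113571e-04 -9.10324785e-01]
 [ 9.10324079e-01 -1.13432657e-03  4.13894653e-01]
 [-1.22635529e-03 -9.99999247e-01 -4.33563484e-05]] 85.37410755016175 0.1 [-1.04177366 -0.80697948  0.14544313]
{'mtx': array([[403.09054606,   0.        , 256.12058385],
       [  0.        , 403.09054606, 191.80749497],
       [  0.        ,   0.        ,   1.        ]]), 'extrinsics': array([[-2.13083008e-01,  9.77027252e-01,  3.65794214e-03,
         1.02386274e+02],
       [ 8.11491439e-01,  1.79063357e-01, -5.56253502e-01,
        -3.93519665e+02],
       [-5.44129834e-01, -1.15559781e-01, -8.31004610e-01,
         1.37575388e+03],
       [ 0.00000000e+00,  0.00000000e+00,  0.00000000e+00,
         1.00000000e+00]])}
{'mtx': array([[360.749617  ,   0.        , 251.74386613],
       [  0.        , 360.749617  , 179.83085947],
       [  0.        ,   0.        ,   1.        ]]), 'extrinsics': array([[-7.25957858e-03, -9.99767820e-01,  2.02880408e-02,
        -1.45720065e+00],
       [-9.90140903e-01,  4.34853871e-03, -1.40007439e-01,
         4.89944738e+02],
       [ 1.39886709e-01, -2.11044140e-02, -9.89942580e-01,
         8.43447285e+02],
       [ 0.00000000e+00,  0.00000000e+00,  0.00000000e+00,
         1.00000000e+00]])}
```

View pics/top0.png

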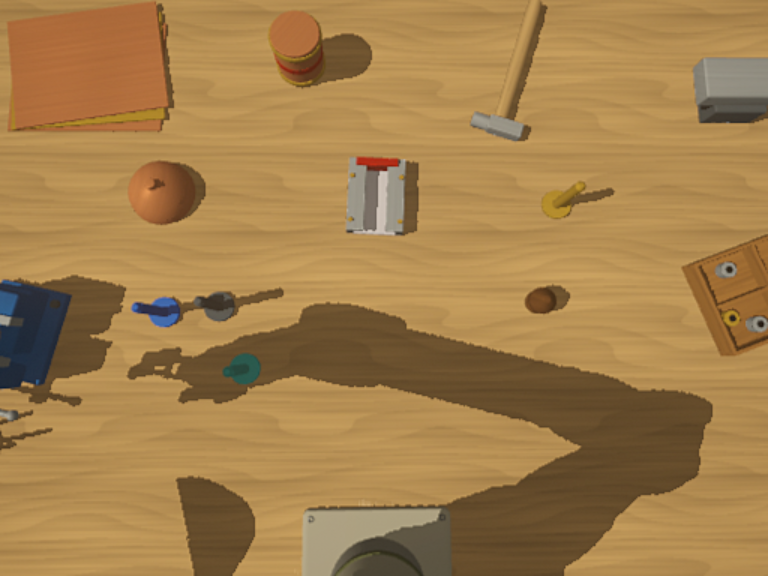

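View pics/scene0.png

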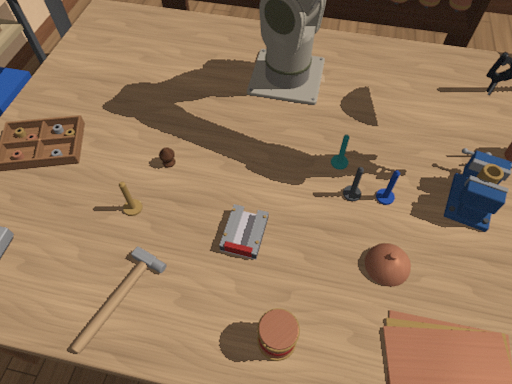

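Top view (768×576): iron foot at about (217,306), between blue (163,312) and turquoise (243,369). The jig is centred near (377,196) with the stop at the far side, brass foot at (557,204), knob at (540,300). I'll enlarge the iron pin and the jig.

Run:
```python
from h import *
z=np.load("s0.npz");b=z["b"];db=z["db"]
c1=cv2.resize(b[185:260,85:185,::-1],None,fx=4,fy=4,interpolation=cv2.INTER_CUBIC)
c2=cv2.resize(b[95:170,215:290,::-1],None,fx=8,fy=8,interpolation=cv2.INTER_CUBIC)
im=np.zeros((600,800,3),np.uint8)
im[:300,:400]=c1;
c2=cv2.resize(b[95:170,215:295,::-1],None,fx=5,fy=5,interpolation=cv2.INTER_CUBIC);im[:375,400:]=c2
cv2.imwrite("pics/crop.png",im[:380])
# world map by depth
for n,u,v in[("blue",163,312),("iron",217,306),("turq",245,369),("brass",557,204),("knob",540,298)]:
    print(n,plane("top",u/1.5,v/1.5,8 if n!="knob" else 50).round(), w("top",u/1.5,v/1.5,db[int(v/1.5),int(u/1.5)]).round())
# jig lip points
vv,uu=np.mgrid[95:170,215:295];p=camera_params("top");K=p["mtx"];T=np.linalg.inv(p["extrinsics"])
d=db[95:170,215:295];P=np.stack([(uu-K[0,2])/K[0,0]*d,(vv-K[1,2])/K[1,1]*d,d],-1)@T[:3,:3].T+T[:3,3]
m=(P[...,2]>24)&(P[...,2]<45)&(d>0)
h=cv2.minAreaRect(P[m][:,:2].astype(np.float32));print(m.sum(),h,cv2.boxPoints(h),np.percentile(P[m][:,2],[5,50,95]))
a=b[95:170,215:295].astype(int);red=(a[...,0]>130)&(a[...,1]<70)&(a[...,2]<70);print(red.sum(),P[red].mean(0))
```

```text
blue [425. 348.   8.] [424. 339.  31.]
iron [435. 260.   8.] [432. 251.  41.]
turq [332. 211.   8.] [333. 205.  39.]
brass [ 606. -313.    8.] [ 603. -308.   21.]
knob [ 441. -262.   50.] [ 441. -260.   56.]
1232 ((619.1713256835938, -1.0119056701660156), (93.87163543701172, 124.39508819580078), 87.41017150878906) [[554.91644  -45.089348]
 [679.1845   -50.71022 ]
 [683.4262    43.065536]
 [559.15814   48.68641 ]] [29.53727941 32.41677425 36.52258623]
138 [669.86116408  -3.17528562  41.99800256]
```

View pics/crop.png

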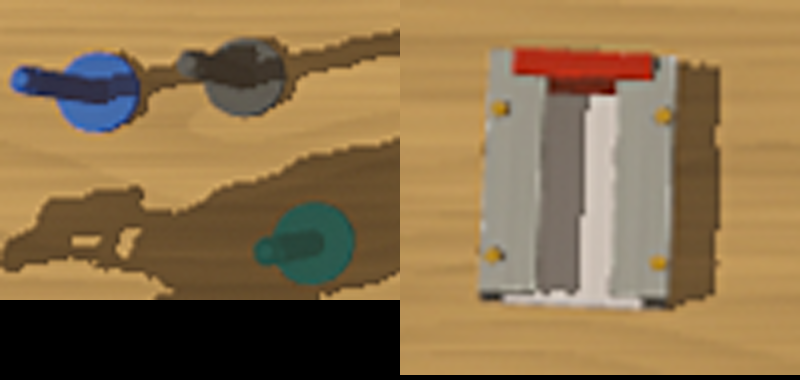

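Jig footprint measures 93.9×124.4 mm, which matches the spec: centre (619,−1), yaw about −2.6°. The iron foot is at crop (245,77). I'll cross-check it and the heights along the path.

Run:
```python
from h import *
z=np.load("s0.npz")
f=lambda x,y:((x+.5)/4-.5+85,(y+.5)/4-.5+185)
for n,x,y in[("iron",245.5,77),("blue",98,92),("turq",314,243)]:print(n,plane("top",*f(x,y),8).round(1))
print("iron tip",plane("top",*f(188,65),114).round(1))
print("scene foot",plane("scene",352,193,6).round(1),"tip",plane("scene",358.5,170,116).round(1))
d=z["da"];p=camera_params("scene");K=p["mtx"];T=np.linalg.inv(p["extrinsics"]);vv,uu=np.mgrid[:384,:512]
P=np.stack([(uu-K[0,2])/K[0,0]*d,(vv-K[1,2])/K[1,1]*d,d],-1)@T[:3,:3].T+T[:3,3]
m=(d>0)&(P[...,0]>180)&(P[...,0]<700)&(P[...,1]>-150)&(P[...,1]<650)
Q=P[m]
for y in range(-150,650,50):
    s=Q[(Q[:,1]>=y)&(Q[:,1]<y+50)];i=s[:,2].argmax() if len(s) else None
    print(y,s[i].round() if len(s) else None)
```

```text
iron [434.8 256.8   8. ]
blue [426.1 346.7   8. ]
turq [333.6 211.9   8. ]
iron tip [433.5 259.4 114. ]
scene foot [435.9 258.9   6. ] tip [441.2 253.5 116. ]
-150 [ 270. -134.    7.]
-100 [250. -85.   6.]
-50 [668.  -2.  38.]
0 [679.  28.  40.]
50 [245.  88.   6.]
100 [398. 135.   6.]
150 [330. 192.  11.]
200 [334. 217. 121.]
250 [433. 261. 120.]
300 [426. 349. 120.]
350 [424. 352. 118.]
400 [629. 401.  36.]
450 [235. 500. 308.]
500 [235. 510. 351.]
550 [388. 555. 138.]
600 [374. 613. 123.]
```

Request:
step_arm(targets=[[6, -2.5, 0, -3.5, 0, 0, 0], [6, -5.3, 0, -7.2, 0, 0, 0], [6, -7.9, 0, -10.9, 0, 0, 0], [6, -10.5, 0, -14.5, 0, 0, 0], [6, -13.2, 0, -18.1, 0, 0, 0], [6, -15.8, 0, -21.8, 0, 0, 0], [6, -18.4, 0, -25.4, 0, 0, 0], [6, -21.1, 2, -29, 0, 0, 0], [6, -21.1, 5, -29, 0, 0, 0], [6, -21.1, 7, -29, 0, 0, 0], [6, -21.1, 7, -29, 0, 0, 0], [6, -21.1, 7, -29, 0, 0, 0]])

```text
time_s: 1.3
ee_pos: [435.3, 257.0, 335.1]
eef_rot: [[0.414, -0.0, -0.91], [0.91, -0.0, 0.414], [-0.0, -1.0, 0.0]]
contact_force: [-0.6, -0.1, 0.6]
finger_gap: 60.1
```

Run:
```python
from h import *
s=monitor.read_state();print(s["ee_pos"],np.round(s["eef_rot"],4),s["q"],s["time_s"],s["finger_gap"])
a,d=snapshot("wrist");p=camera_params("wrist");print(p)
cv2.imwrite("pics/wrist1.png",a[:,:,::-1]);np.savez("w1.npz",a=a,d=d)
```

```text
[435.33110983 257.03927566 335.06906623] [[ 4.136e-01 -3.000e-04 -9.105e-01]
 [ 9.105e-01 -2.000e-04  4.136e-01]
 [-3.000e-04 -1.000e+00  2.000e-04]] [-0.77242816  0.11964749  0.15957864  1.8714848  -0.02074002  1.15241356
  0.53883802] 1.3 60.0505535969287
{'mtx': array([[297.31863964,   0.        , 253.45433356],
       [  0.        , 297.31863964, 191.31668274],
       [  0.        ,   0.        ,   1.        ]]), 'extrinsics': array([[ 4.12940412e-01,  9.10757002e-01,  1.37793432e-03,
        -4.14055157e+02],
       [ 8.74561891e-01, -3.96950805e-01,  2.78516709e-01,
        -2.95936529e+02],
       [ 2.54208015e-01, -1.13805716e-01, -9.60430395e-01,
         2.30942497e+02],
       [ 0.00000000e+00,  0.00000000e+00,  0.00000000e+00,
         1.00000000e+00]])}
```

View pics/wrist1.png

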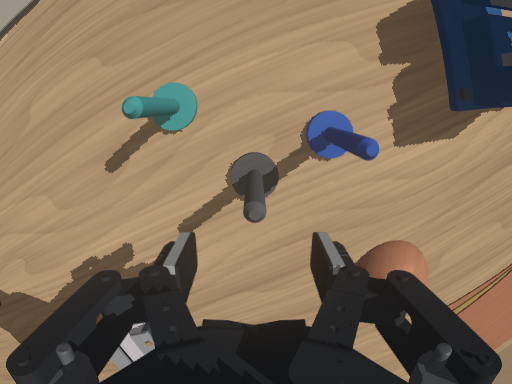

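The wrist view shows the iron pin centred between the jaws, foot about (254,176) and tip about (256,213). Blue and turquoise are clear of the fingers. I'll check this with the fisheye model.

```bash
cat >> h.py <<'E'
def wplane(p,u,v,z):
    K=p["mtx"];T=np.linalg.inv(p["extrinsics"]);x=np.array([u-K[0,2],v-K[1,2]])/K[0,0];t=np.hypot(*x)
    r=T[:3,:3]@np.array([*(x/t*np.sin(t)),np.cos(t)]);o=T[:3,3];return o+r*(z-o[2])/r[2]
E
python3 - <<'E'
from h import *
p=camera_params("wrist")
print(wplane(p,254,176,8),wplane(p,256,213,116))
E
```

```text
[434.98828478 258.00426004   8.        ] [435.68500134 258.80232216 116.        ]
```

All readings agree on (435,258). Descending and gripping.

Request:
step_arm(targets=[[6, 0.1, 3, 0, 0, 0, 0], [6, 0.1, 6, 0, 0, 0, 0], [6, 0.1, 8.5, 0, 0, 0, 0], [6, 0.1, 10, 0, 0, 0, 0], [6, 0.1, 10, 0, 0, 0, 0], [3, 0.1, 10, 0, 0, 0, 0], [1, 0.1, 10, 0, 0, 0, 0], [0.5, 0.1, 10, 0, 0, 0, 0], [0.5, 0.1, 10, 0, 0, 0, 0], [0.5, 0.1, 10, 0, 0, 0, 0], [0.5, 0.1, 10, 0, 0, 0, 0], [0.5, 0.1, 10, 0, 0, 0, 0]])

```text
time_s: 2.55
ee_pos: [436.2, 258.0, 235.9]
eef_rot: [[0.414, 0.002, -0.91], [0.91, 0.001, 0.414], [0.002, -1.0, -0.001]]
contact_force: [-1.1, -0.2, 8.0]
finger_gap: 14.3
```

Request:
step_arm(targets=[[0.5, 0, -1, 0, 0, 0, 0], [0.5, 0, -2.5, 0, 0, 0, 0], [0.5, 0, -4, 0, 0, 0, 0], [0.5, 0, -5, 0, 0, 0, 0], [0.5, 0, -5, 0, 0, 0, 0], [0.5, 0, -5, 0, 0, 0, 0]])

```text
time_s: 3.15
ee_pos: [435.6, 257.7, 284.5]
eef_rot: [[0.414, -0.0, -0.91], [0.91, -0.0, 0.414], [-0.0, -1.0, 0.0]]
contact_force: [-0.7, 0.1, -3.1]
finger_gap: 14.9
```

Run:
```python
from h import *
s=monitor.read_state();print(s["ee_pos"],np.round(s["eef_rot"],4),s["time_s"],s["finger_gap"],s["contact_force"],s["moment"])
a,d=snapshot("wrist");b,_=snapshot("scene")
im=np.zeros((384,768,3),np.uint8);im[:,:512]=a;im[:,512:]=cv2.resize(b[120:216,310:374],(256,384),interpolation=cv2.INTER_CUBIC)
cv2.imwrite("pics/wrist2.png",im[:,:,::-1])
```

```text
[435.60466711 257.67057361 284.49120955] [[ 4.139e-01 -2.000e-04 -9.103e-01]
 [ 9.103e-01 -0.000e+00  4.139e-01]
 [-1.000e-04 -1.000e+00  2.000e-04]] 3.15 14.881339088271398 [-0.71919027  0.12950765 -3.10473082] [-0.04002168 -0.00617611 -0.04543365]
```

View pics/wrist2.png

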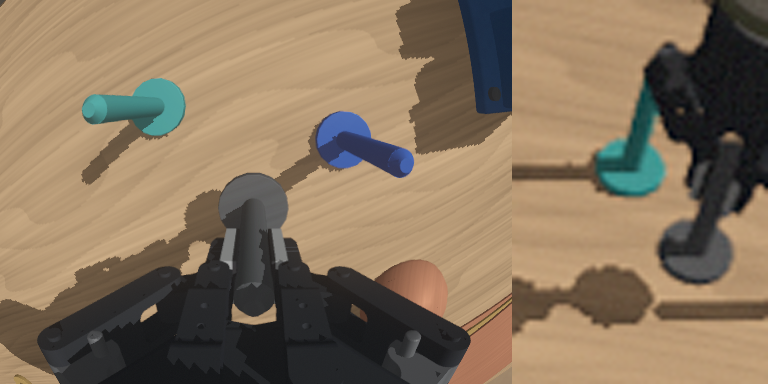

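The pin is held (load −3.1 N ≈ 0.3 kg), foot about (253,206) and tip about (254,311). Now a tilt check and the move numbers to the jig mouth.

Run:
```python
from h import *
p=camera_params("wrist")
for z in(52,57):print(z,wplane(p,253,206,z).round(1))
print(wplane(p,254,305,165).round(1))
s=monitor.read_state();R=np.array(s["eef_rot"]);c=np.array([619.2,-1.0]);t=np.deg2rad(-2.6);J=np.array([[np.cos(t),-np.sin(t)],[np.sin(t),np.cos(t)]])
for x in(-115,-60,-30,22):
    g=c+J@[x,0];d=np.array([*g,s["ee_pos"][2]])-s["ee_pos"];print(x,g.round(1),(R.T@d/10).round(2))
print("jig x dir in tool",R.T@[*J[:,0],0])
```

```text
52 [433.7 257.3  52. ]
57 [432.1 258.   57. ]
[433.8 257.9 165. ]
-115 [504.3   4.2] [-2.022e+01  1.000e-02 -1.675e+01]
-60 [559.3   1.7] [-1.817e+01  1.000e-02 -2.186e+01]
-30 [5.892e+02 4.000e-01] [-17.05   0.   -24.64]
22 [641.2  -2. ] [-15.12  -0.   -29.47]
jig x dir in tool [ 0.37211551 -0.00100016 -0.92818589]
```

Request:
step_arm(targets=[[0.5, -2.0, 0, -1.7, 0, 0, 0], [0.5, -5.0, 0, -4.2, 0, 0, 0], [0.5, -8.0, 0, -6.7, 0, 0, 0], [0.5, -11.0, 0, -9.2, 0, 0, 0], [0.5, -14.0, 0, -11.7, 0, 0, 0], [0.5, -17.0, 0, -14.2, 0, 0, 0], [0.5, -19.2, 0, -16.0, 0, 0, 0], [0.5, -20.2, 0, -16.8, 0, 0, 0], [0.5, -20.2, 1.5, -16.8, 0, 0, 0], [0.5, -20.2, 3, -16.8, 0, 0, 0], [0.5, -20.2, 3.8, -16.8, 0, 0, 0], [0.5, -20.2, 3.8, -16.8, 0, 0, 0]])

```text
time_s: 4.45
ee_pos: [504.5, 4.9, 245.4]
eef_rot: [[0.413, -0.003, -0.911], [0.911, -0.0, 0.413], [-0.001, -1.0, 0.002]]
contact_force: [0.4, -0.2, -2.0]
finger_gap: 14.5
```

Run:
```python
from h import *
s=monitor.read_state();print(s["ee_pos"],np.round(s["eef_rot"],4),s["time_s"],s["finger_gap"],s["contact_force"],s["moment"])
a,d=snapshot("scene")
c=a[150:270,180:340];cv2.imwrite("pics/sc3.png",cv2.resize(c[:,:,::-1],(800,600),interpolation=cv2.INTER_CUBIC))
R=np.array(s["eef_rot"]);c=np.array([619.2,-1.0]);t=np.deg2rad(-2.6);J=np.array([[np.cos(t),-np.sin(t)],[np.sin(t),np.cos(t)]])
print("in jig",J.T@(np.array(s["ee_pos"])[:2]-c))
```

```text
[504.49352374   4.91103743 245.41311131] [[ 4.132e-01 -2.700e-03 -9.106e-01]
 [ 9.106e-01 -3.000e-04  4.132e-01]
 [-1.400e-03 -1.000e+00  2.300e-03]] 4.45 14.460903858826883 [ 0.38485532 -0.16855207 -2.0052004 ] [-0.02058026 -0.01590136  0.03157579]
in jig [-114.85653627    0.70152391]
```

View pics/sc3.png

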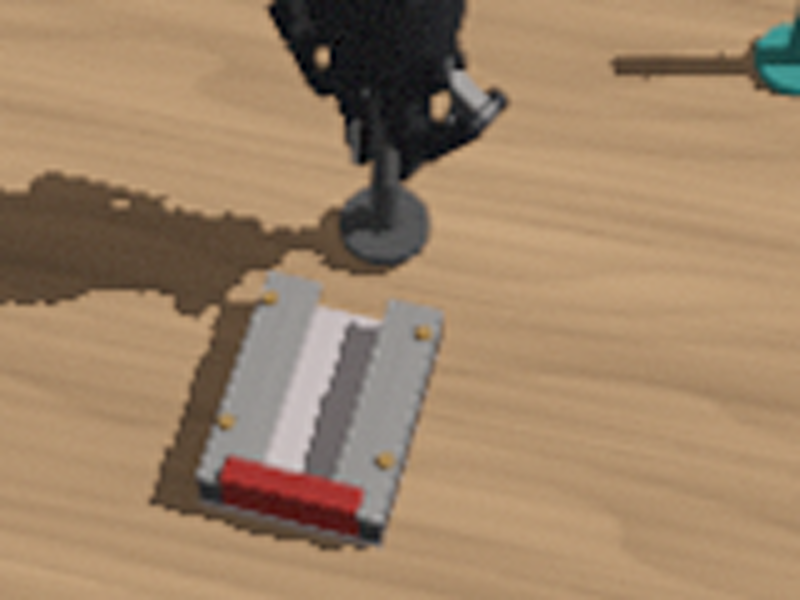

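The foot sits low just outside the mouth, about (386,225), on the slot's centreline. Sliding in.

Request:
step_arm(targets=[[0.5, 0.37, 0, -0.93, 0, 0, 0], [0.5, 0.74, 0, -1.86, 0, 0, 0], [0.5, 1.12, 0, -2.79, 0, 0, 0], [0.5, 1.49, 0, -3.71, 0, 0, 0], [0.5, 1.86, 0, -4.64, 0, 0, 0], [0.5, 2.23, 0, -5.57, 0, 0, 0], [0.5, 2.6, 0, -6.5, 0, 0, 0], [0.5, 2.98, 0, -7.43, 0, 0, 0], [0.5, 3.35, 0, -8.35, 0, 0, 0], [0.5, 3.35, 0, -8.35, 0, 0, 0], [0.5, 3.35, 0, -8.35, 0, 0, 0]])

```text
time_s: 5.6
ee_pos: [594.9, 0.2, 246.5]
eef_rot: [[0.414, -0.001, -0.91], [0.91, -0.0, 0.414], [-0.0, -1.0, 0.0]]
contact_force: [-0.6, -1.1, -2.8]
finger_gap: 14.6
```

Request:
step_arm(targets=[[0.5, 0.3, 0, -0.75, 0, 0, 0], [0.5, 0.6, 0, -1.5, 0, 0, 0], [0.5, 0.9, 0, -2.25, 0, 0, 0], [0.5, 1.2, 0, -3.0, 0, 0, 0], [0.5, 1.45, 0, -3.6, 0, 0, 0], [0.5, 1.65, 0, -4.1, 0, 0, 0], [0.5, 1.65, 0, -4.1, 0, 0, 0], [0.5, 1.65, 0.2, -4.1, 0, 0, 0], [0.5, 1.65, 0.4, -4.1, 0, 0, 0], [0.5, 1.65, 0.4, -4.1, 0, 0, 0]])

```text
time_s: 6.6
ee_pos: [638.8, -1.7, 242.3]
eef_rot: [[0.414, -0.001, -0.91], [0.91, 0.0, 0.414], [-0.0, -1.0, 0.001]]
contact_force: [-0.2, -1.0, -2.2]
finger_gap: 14.4
```

Request:
step_arm(targets=[[0.5, 0, 0.1, 0, 0, 0, 0], [0.5, 0, 0.15, 0, 0, 0, 0], [0.5, 0, 0.15, 0, 0, 0, 0]])

```text
time_s: 6.9
ee_pos: [639.1, -1.7, 241.2]
eef_rot: [[0.414, 0.0, -0.91], [0.91, 0.0, 0.414], [0.0, -1.0, 0.0]]
contact_force: [0.3, -0.4, -2.6]
finger_gap: 14.9
```

Run:
```python
from h import *
s=monitor.read_state();print(s["ee_pos"],s["time_s"],s["contact_force"],s["moment"])
a,d=snapshot("scene");b,_=snapshot("wrist")
im=np.zeros((384,800,3),np.uint8);im[:,:288]=cv2.resize(a[180:276,208:280],(288,384),interpolation=cv2.INTER_CUBIC);im[:,288:]=b
cv2.imwrite("pics/sc4.png",im[:,:,::-1])
```

```text
[639.06924602  -1.68325296 241.18705164] 6.9 [ 0.29419839 -0.37709005 -2.5700863 ] [-0.06173701  0.03747421  0.02685584]
```

View pics/sc4.png

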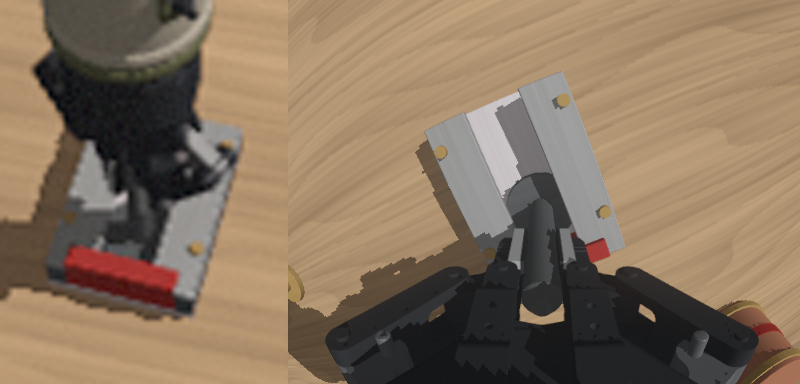

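The foot is under both lips, near the stop and not yet on the floor. Advancing a little and then lowering.

Request:
step_arm(targets=[[0.5, 0.05, 0, -0.12, 0, 0, 0], [0.5, 0.1, 0, -0.22, 0, 0, 0], [0.5, 0.1, 0.05, -0.22, 0, 0, 0], [0.5, 0.1, 0.1, -0.22, 0, 0, 0], [0.5, 0.1, 0.1, -0.22, 0, 0, 0]])

```text
time_s: 7.5
ee_pos: [641.8, -1.8, 241.0]
eef_rot: [[0.414, 0.001, -0.91], [0.91, 0.0, 0.414], [0.001, -1.0, -0.001]]
contact_force: [-1.5, -0.1, 4.2]
finger_gap: 14.4
```

Floor contact (force changed from −2.6 to +4.2 N). Releasing and retreating up.

Request:
step_arm(targets=[[2, 0, 0, 0, 0, 0, 0], [3.5, 0, 0, 0, 0, 0, 0], [5, 0, 0, 0, 0, 0, 0], [5, 0, 0, 0, 0, 0, 0], [5, 0, 0, 0, 0, 0, 0], [5, 0, -1, 0, 0, 0, 0], [5, 0, -3, 0, 0, 0, 0], [5, 0, -6, 0, 0, 0, 0], [5, 0, -9, 0, 0, 0, 0], [5, 0, -12, 0, 0, 0, 0], [5, 0, -12, 0, 0, 0, 0], [5, 0, -12, 0, 0, 0, 0]])

```text
time_s: 8.7
ee_pos: [641.6, -1.8, 361.3]
eef_rot: [[0.414, 0.002, -0.91], [0.91, 0.0, 0.414], [0.001, -1.0, -0.001]]
contact_force: [0.7, 0.0, -1.8]
finger_gap: 49.8
```

Run:
```python
from h import *
s=monitor.read_state();print(s["ee_pos"],s["time_s"],s["contact_force"],s["finger_gap"])
a,d=snapshot("scene");p=camera_params("wrist");b,_=snapshot("wrist");print(p["extrinsics"].tolist())
im=np.zeros((384,800,3),np.uint8);im[:,:288]=cv2.resize(a[180:276,208:280],(288,384),interpolation=cv2.INTER_CUBIC);im[:,288:]=b
cv2.imwrite("pics/sc5.png",im[:,:,::-1])
```

```text
[641.57315108  -1.76611806 361.28361053] 8.7 [ 0.70181296  0.01648959 -1.75439482] 49.84496772317042
[[0.41335829050977746, 0.9105683184979918, 0.0005108958555498308, -263.23338604881985], [0.8746710141725894, -0.3972183420357341, 0.27779165883207696, -585.3112997863892], [0.2531512208801863, -0.11438061941659225, -0.9606412094370866, 173.2866798688059], [0.0, 0.0, 0.0, 1.0]]
```

View pics/sc5.png

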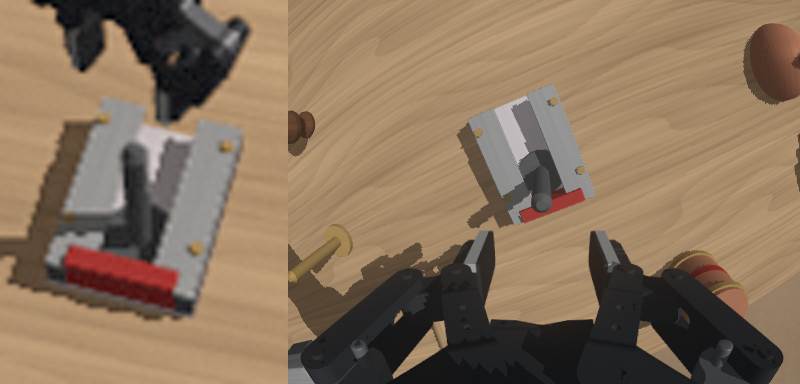

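The pin stands released in the slot. Wrist tip is at about (253,202) and scene tip at about (241.6,218). Final position check, and hand in if it is good.

Run:
```python
from h import *
p=camera_params("wrist");c=np.array([619.2,-1.0]);t=np.deg2rad(-2.6);J=np.array([[np.cos(t),-np.sin(t)],[np.sin(t),np.cos(t)]])
q=[("tip wrist",wplane(p,253,201,120)),("stem base wrist",wplane(p,250,172,13)),("tip scene",plane("scene",241.6,217.5,121))]
for n,x in q:print(n,x.round(1),"jig",(J.T@(x[:2]-c)).round(1))
ok=all(11<(J.T@(x[:2]-c))[0]<35 and abs((J.T@(x[:2]-c))[1])<13 for n,x in q[::2])
print(ok)
if ok: print(ctrl.finish_job())
```

```text
tip wrist [638.1  -1.2 120. ] jig [18.9  0.7]
stem base wrist [638.1  -4.9  13. ] jig [19.1 -3.1]
tip scene [6.406e+02 3.000e-01 1.210e+02] jig [21.3  2.3]
True
the job is handed in; nothing more can be done
None
```

The iron pin is loaded in the T-slot jig, standing upright and released, and the job is handed in. I picked it up by the stem, lowered it in front of the open end, slid its foot under the lips to the stop and set it on the floor. That took about 9 s of the 43 s allowed.

**Last checks, in the jig frame:**

| Reading | x (mm) | y (mm) |
|---|---|---|
| Pin tip, wrist camera | +18.9 | +0.7 |
| Pin tip, scene camera | +21.3 | +2.3 |
| Stem base, wrist camera (rough) | +19.1 | −3.1 |
| Gripper position at release | about +22.5 | about 0 |

- **Position:** the readings differ by about 3.5 mm in x and 5 mm in y. All lie within the limits of +11 to +35 mm in x and ±15 mm in y.
- **Stop:** I felt no clear push against it. The pin is probably 0.5 to 4 mm short of touching it, within the 12 mm allowed.
- **Upright:** the tip-to-base difference suggests at most about 2° of lean.
- **Seating:** the force reading changed from −2.6 to +4.2 N when the foot met the floor.
- **Brass pin and knob:** the arm never came near either of them. Both were in view and the brass pin still had its foot down in the last wrist picture, but I did not measure their positions again.

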